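# Find the heavy side of a honing wheel

## Robot

A 6-joint arm with a two-finger parallel gripper is mounted at the origin on the work surface. World frame = base frame: x ahead of the robot, y to its left, z up, the work surface at z = 0. Lengths are in m, angles in rad, forces in N, time in s.
With the tool pointing down it reaches from about 0.425 to 0.95 m from the base axis. Payload 3.5 kg.
Tool frame: the origin (TCP) lies at the very end of the fingers, on their centre line; the grasp point (between the pads) lies 19 mm behind it; x points along the fingers, z is the direction in which the jaws open and shut, and the axes are right-handed (so a half turn about x gives the same grasp; the last joint's range is limited). The gripper opens to 85 mm and grips with 20 to 120 N. Pads are 22 mm wide; open, the fingers measure 114 mm over their backs; the gripper's body (76 mm by 85 mm) begins 54 mm behind the grasp point. The pads swing forward as they close: fully open they stand 13 mm farther back than shut.
Start: joints at [1.2, 0.286, 1.577, -0, 1.279, -0.15], TCP at [0.148, 0.659, 0.231] pointing down, gripper open.
Joint ranges: [-2.77, 2.77], [-0.9, 2.22], [0.21, 2.48], [-1.53, 4.67], [0.24, 2.81], [-2.84, 2.84]. Speed limits (rad/s): [2.79, 2.79, 3.14, 3.14, 3.14, 3.14].

## Interface

Orientations are given as a unit quaternion [x, y, z, w].
In Python, from plant import ctrl, cams gives the robot as it stands.
- The arm moves only by the tool play_rows, never from a script. Its argument "rows" is a list of rows, each a list of 3 entries, a list of its own where there are three numbers: the opening in per cent of the stroke, from 0 (shut) to 100 (fully open), then the shift along the tool's x, y, z in units of 0.3 m (1.0 is 0.3 m), then the turn, a rotation vector about the tool's x, y, z in units of pi/2 rad (1.0 is pi/2 rad). A call has 1 to 10 rows; each row is the pose to reach, as a shift and turn from the pose commanded when the call began, along the tool's axes at that moment; what a row does not reach only later rows make up. A row lasts 1/12 s, in which the tool goes at most 41.7 mm and 7.16 degrees, less where a joint would pass 70% of its speed; a pose out of reach is approached as far as the arm can. A call with a number of a shift or a turn outside -1 to 1 is refused whole. A call with a gripper value outside its range is refused whole. The fingers move at their own pace and stop on an object; "force" is the grip in N (left out, the last holds). Time passes only in rows, so rows that repeat a pose let the fingers close. It gives the time, the measured TCP pose, the force and the opening at its end, in the units of the state.
- ctrl.get_state(): the state, without advancing time (a new reading comes with each control period).
- cams.read_camera(name): name is "scene" or "top"; returns a dict with "color" (420x560x3 uint8, red, green, blue), "fx", "fy", "cx", "cy" (pixels), "k1" (the pictures are not rectified: a ray, as slopes to the right and down, at radius r is drawn at 1 + k1 r^2 times it, then the intrinsics apply), "view" (4x4, takes a point from world to camera coordinates). Camera axes: x right, y down, z forward; pixel columns grow to the right and rows downward; lengths in m; the calibration is good to about 2 mm. A picture is of the moment at which its call begins. There is no depth.
- ctrl.sign_off(): hands the job in, once; it reports no verdict.
The state is a dict: "time": time; "qpos": joint angles; "dq": joint speeds; "joint_efforts": joint torques, N m; "eef_pos": TCP position; "tcp_rot": TCP orientation; "contact_force": force on the tool from outside, world axes, zero at the start; "wrist_torque": the same for the moment, N m; "opening": opening from 0.0 (shut) to 1.0 (fully open).
Only numpy, scipy, OpenCV 4.12 (cv2) and the standard library are available. Lean on these libraries where they do the work, as an engineer would, in place of code of your own. Each camera call takes 0.05 s, during which the arm holds its last target. There are 200 camera calls.

## Task

Push the tray that carries the honing wheel fully home in its slotted holder. With the tray home, take the wheel's crank grip, turn the wheel by hand to feel which side of it is heavy, bring the heavy side straight down and finish there still gripping the crank and holding the wheel still. Leave the mallet, rosette and gouge where they are.

Things in the scene. Friction and masses are not known exactly. Their poses are not given: they have to be found in the camera images.
- holder: Wooden slotted holder fixed to the bench, 260 mm (x) by 300 mm (y) by 44 mm high; origin on the bench surface, below the axle of a tray that is home. Its y axis is the sliding direction and is parallel to the wheel's axle; its x axis lies in the plane of the wheel; z is up. Stop at its -y end, open at its +y end. Turned by up to 0.3 rad.
- tray (a joint): How far the tray still is from home, in m: 0 is against the stop, 0.14 fully drawn out towards the holder's +y. The tray (wooden plate 212 by 270 by 14 mm, top 28 mm above the bench) runs in the holder's slots and rubs with about 5 N; it stays where it is left.
- pull (a point): Middle of the top edge of the tray's pull, a wooden upright 100 mm wide (holder x), 18 mm thick (holder y), from 28 to 110 mm above the bench, at the tray's outer (+y) end; this point is 110 mm above the bench. It rides on the tray, 150 mm from the axle point towards +y.
- axle (a point): Middle of the wheel on its axle, 142 mm above the bench; rides on the tray, has the holder's axes. The wheel is an upright plywood disc with a felt rim, 200 mm in diameter and 32 mm thick, in the holder's x-z plane. One aluminium post, 50 mm wide (x), carries the axle from behind, 40 to 76 mm from the wheel's middle on the -y side, up to 162 mm above the bench; the +y side is clear.
- crank (a point): Place to grip the crank, on the axis of its round wooden sleeve, 75 mm from the axle; turns with the wheel. The sleeve points to the holder's +y, 18 mm in diameter, 60 mm long, from 26 to 86 mm from the wheel's middle; this point is at 66 mm, clear of the wheel for a gripper pointing down. The sleeve spins freely on its pin, so the tool can keep pointing down all the way round.
- wheel (a joint): Angle of the wheel in rad, positive about the holder's +y (its top goes towards the holder's +x); at 0 the crank is straight above the axle. It can be turned a full turn either way. The bearing rubs with 0.40 N m whichever way it turns, so the wheel stays where it is left; at the crank it takes 5.3 N on average, more when the heavy side is being lifted, less when it goes down.
- mallet: Carver's round wooden mallet standing on its head, 88 mm in diameter, 220 mm tall; origin under its centre. Leave it alone.
- rosette: Carved wooden rosette lying flat, 116 mm in diameter, 34 mm high; origin under its centre. Leave it alone.
- gouge: Gouge with a dark wooden handle lying on the bench, 255 mm long, 24 mm wide, along its x axis; origin where blade and handle meet. Leave it alone.
- hub (a point): Centre of the wheel's front face (+y side), on the axle. A lead slug of 0.36 to 0.56 kg is buried out of sight in the wheel, its centre 60 mm from the axle, on an unknown side that the crank does not tell; all else is balanced. Its weight turns the wheel with 0.21 to 0.33 N m when level with the axle, not at all when straight up or down. It never starts within 0.5 rad of the bottom.

How it is judged:
On the way, in this order (a step that is already met when the one before it is completed fails the run):
1. the tray is home in the holder (value of joint tray below 0.008 m), for 0.2 s.
2. the fingers grip the wheel's crank, the tray still home (contact force between the fingers and wheel above 3 N and value of joint tray below 0.008 m), for 0.2 s.
At the end, for the whole second after the job is handed in: The tray is within 8 mm of its stop, the wheel's heavy side is within 0.25 rad (14 degrees) of straight down, the fingers press on the wheel's crank with more than 3 N and the wheel turns slower than 0.15 rad/s (all of step 2 and z of slug_c0 in the frame of axle below -0.0581 m and velocity of joint wheel between -0.15 and 0.15 rad/s); the arm keeps its last pose, push and grip.
It fails at once if the mallet, rosette or gouge is moved by more than 30 mm (distance of any of mallet, rosette, gouge from where it was at the start of the episode above 0.03 m).
It also fails if it takes over 72 s, if anything falls off the work surface, if the arm or the gripper's body presses on something with over 40 N, if the wrist force passes 120 N, or if a joint passes its speed limit or range.

## Working session

There is one attempt and no reset: what is moved stays moved. The work goes in short steps, Python scripts to look and compute and a tool call to move; the robot and the scene stay as the last step left them, time stands still between calls to the robot, and variables do not carry over. Pictures are saved under pics/ and viewed, about 8 in all and at most 12, crops included, and the job is handed in when it is done.

Besides the shell and the picture viewer there is one more tool, called after "Emit:" as name(argument=value, ...) on one line, values as JSON. play_rows: Moves the arm, as the interface text tells. Shifts and turns lie within -1 to 1; 1 stands for 0.3 m of shift or pi/2 rad of turn. Its arguments: {"type":"object","properties":{"rows":{"type":"array"},"force":{"type":"number"}},"required":["rows"]}

```bash
mkdir -p pics; ls; cat > h.py <<'E'
import numpy as np, cv2
from plant import ctrl, cams
def grab(n,f=None):
    c=cams.read_camera(n)
    if f: cv2.imwrite('pics/'+f,c['color'][:,:,::-1])
    return c
def K(c): return np.array([[c['fx'],0,c['cx']],[0,c['fy'],c['cy']],[0,0,1.]]),np.array([c['k1'],0,0,0.])
def ray(c,uv):
    k,d=K(c); p=cv2.undistortPoints(np.float64(uv).reshape(-1,1,2),k,d).reshape(-1,2)
    V=np.array(c['view']);R=V[:3,:3];t=V[:3,3]
    return -R.T@t, np.c_[p,np.ones(len(p))]@R
def onz(c,uv,z):
    o,d=ray(c,uv); return o+d*((z-o[2])/d[:,2])[:,None]
def proj(c,P):
    k,d=K(c);V=np.array(c['view'])
    return cv2.projectPoints(np.float64(P).reshape(-1,1,3),cv2.Rodrigues(V[:3,:3])[0],V[:3,3],k,d)[0].reshape(-1,2)
E
python3 - <<'E'
from h import *
for n in('scene','top'):
    c=grab(n,n+'1.png');V=np.array(c['view']);print(n,c['fx'],c['k1'],-V[:3,:3].T@V[:3,3],V[2,:3])
print(ctrl.get_state())
E
```

```text
pics
scene 521.8302998663437 0.05031154401551358 [ 1.2902493  -0.88331695  1.00839021] [-0.50714345  0.62638346 -0.59198757]
top 408.39724853924326 -0.10104398942428582 [0.46006794 0.00374157 1.45776555] [ 8.69826951e-02  8.65884004e-04 -9.96209446e-01]
{'time': 0.1, 'qpos': array([ 1.20001875e+00,  2.87116930e-01,  1.57803873e+00, -2.06810290e-05,
        1.27863825e+00, -1.49965747e-01]), 'dq': array([ 0.00146812, -0.00241259, -0.00445729, -0.00016352, -0.00051459,
       -0.00151407]), 'joint_efforts': array([ 1.58825900e-03, -4.07286108e+01, -2.93704516e+01, -1.19759743e-04,
        3.28502239e-03, -1.08577032e-05]), 'eef_pos': array([0.14757069, 0.65804916, 0.23005454]), 'tcp_rot': array([-0.44226238,  0.55271488,  0.44147009,  0.55137502]), 'contact_force': array([ 0.75402216, -0.0141037 , -0.63850381]), 'wrist_torque': array([-0.01684116, -0.00239505, -0.02948464]), 'opening': 0.9992794940128288}
```

View pics/scene1.png

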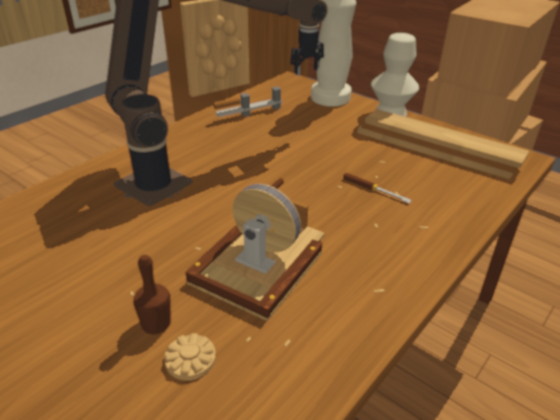

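View pics/top1.png

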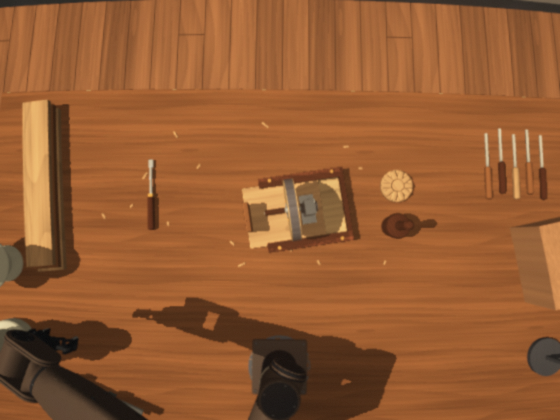

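The tray is partly drawn out, with its pull at about (257,216) in the top view and the wheel at about (291,209). The mallet is at (400,226), the rosette at (397,186) and the gouge at (151,195), all away from the push path. Next I'll enlarge the holder in both views.

```bash
python3 - <<'E'
import cv2
a=cv2.imread('pics/top1.png')[160:260,235:365];b=cv2.imread('pics/scene1.png')[170:320,180:330]
a=cv2.resize(a,None,fx=6,fy=6,interpolation=cv2.INTER_CUBIC);b=cv2.resize(b,None,fx=4,fy=4,interpolation=cv2.INTER_CUBIC)
cv2.imwrite('pics/c1.png',a);cv2.imwrite('pics/c2.png',b)
E
```

```text
(no output)
```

View pics/c1.png

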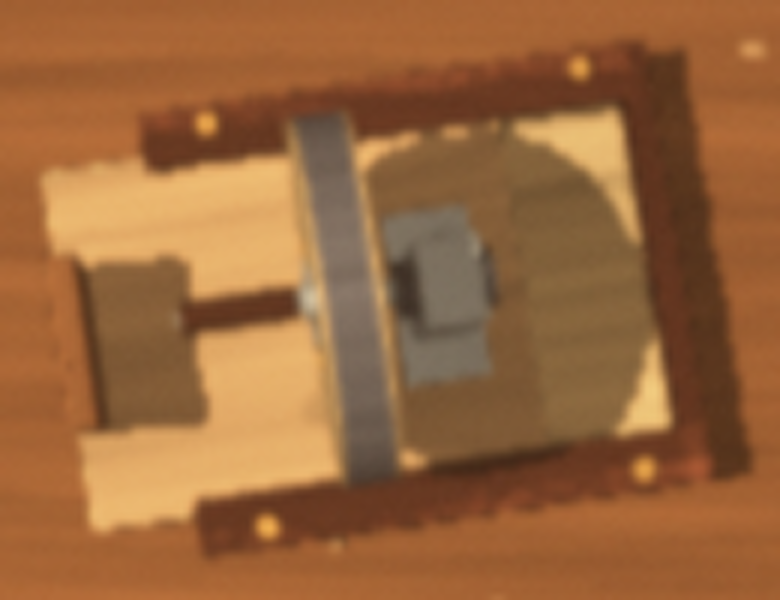

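View pics/c2.png

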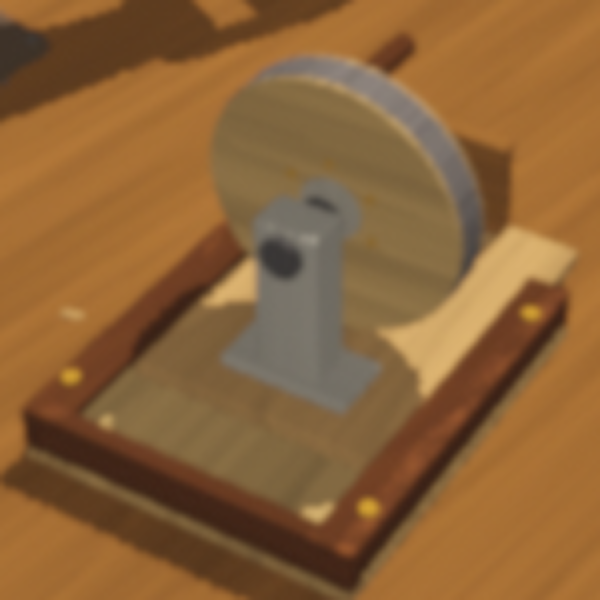

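The crops show the holder corners clearly. The crank sleeve tip is at about (265,213) in the top view and (282,180) in the scene view.

```bash
cat > m.py <<'E'
from h import *
c=grab('top');s=grab('scene')
f=lambda L:np.array(L)/6.+[235,160]
C=onz(c,f([(142,118),(640,44),(712,478),(203,553)]),.044);print(C)
# +y dir: from right to left in image
yv=(C[0]-C[1])+(C[3]-C[2]);xv=(C[0]-C[3])+(C[1]-C[2])
print('yaw',np.arctan2(-yv[0],yv[1]),np.arctan2(xv[1],xv[0]),[np.linalg.norm(C[i]-C[(i+1)%4]) for i in range(4)])
print('mid',C.mean(0))
print('pull',onz(c,f([(79,343),(68,258),(92,429)]),.11))
print('wheel ends',onz(c,f([(320,116),(372,476)]),.142), 'screws',onz(c,f([(205,124),(579,68),(645,469),(267,526)]),.044))
o1,d1=ray(c,f([(182,318)]));o2,d2=ray(s,[(282.5,181)])
A=np.c_[d1[0],-d2[0]];x=np.linalg.lstsq(A,o2-o1,rcond=None)[0];p,q=o1+d1[0]*x[0],o2+d2[0]*x[1];print('tip',p,q)
E
python3 m.py
```

```text
[[ 0.65390832  0.07805913  0.044     ]
 [ 0.70075727 -0.21242321  0.044     ]
 [ 0.44828483 -0.25349889  0.044     ]
 [ 0.40276414  0.03942343  0.044     ]]
yaw 0.15702516314922377 0.1569756781296389 [np.float64(0.2942359847530804), np.float64(0.2557919874525545), np.float64(0.29643822035980205), np.float64(0.25409863948066136)]
mid [ 0.55142864 -0.08710988  0.044     ]
pull [[0.51964907 0.1074382  0.11      ]
 [0.56652248 0.11430114 0.11      ]
 [0.47248715 0.09953119 0.11      ]]
wheel ends [[ 0.64255303 -0.0234828   0.142     ]
 [ 0.44867556 -0.05297967  0.142     ]] screws [[ 0.65075545  0.04134444  0.044     ]
 [ 0.68611533 -0.17657164  0.044     ]
 [ 0.45318352 -0.21465156  0.044     ]
 [ 0.41859363  0.00286662  0.044     ]]
tip [0.52826336 0.04721626 0.21522255] [0.53211152 0.05062047 0.21555286]
```

```bash
cat >> h.py <<'E'
from scipy.spatial.transform import Rotation as Ro
YAW=.157;hx=np.array([np.cos(YAW),np.sin(YAW),0]);hy=np.array([-np.sin(YAW),np.cos(YAW),0]);Z=np.array([0,0,1.])
RT=np.c_[-Z,hy,hx]
def to(P,s=None):
    s=s or ctrl.get_state();R=Ro.from_quat(s['tcp_rot']).as_matrix()
    a=R.T@(np.array(P)-s['eef_pos'])/.3; r=Ro.from_matrix(R.T@RT).as_rotvec()/(np.pi/2)
    print('shift',a.round(4),'turn',r.round(4),'|',s['time'],'pos',s['eef_pos'].round(4),'F',(RT.T@s['contact_force']).round(2),'op',round(s['opening'],3))
E
python3 -c "
from h import *
to([.510,.164,.231]);to([.510,.164,.07]);print(Ro.from_quat(ctrl.get_state()['tcp_rot']).as_matrix().round(3))"
```

```text
shift [-2.0000e-04 -1.5394e+00 -1.3429e+00] turn [ 7.595e-01 -9.000e-04  4.000e-04] | 0.2 pos [0.1476 0.6582 0.2304] F [ 0.96 -0.82 -0.52] op 0.998
shift [ 0.5364 -1.5395 -1.3421] turn [ 7.595e-01 -9.000e-04  4.000e-04] | 0.2 pos [0.1476 0.6582 0.2304] F [ 0.96 -0.82 -0.52] op 0.998
[[-0.001 -0.976  0.219]
 [-0.001  0.219  0.976]
 [-1.     0.    -0.002]]
```

Emit:
play_rows(rows=[[0, [0, -0.8, -0.7], [0.38, 0, 0]], [0, [0, -0.8, -0.7], [0.38, 0, 0]], [0, [0, -0.8, -0.7], [0.38, 0, 0]], [0, [0, -0.8, -0.7], [0.38, 0, 0]], [0, [0, -0.8, -0.7], [0.38, 0, 0]], [0, [0, -0.8, -0.7], [0.38, 0, 0]], [0, [0, -0.8, -0.7], [0.38, 0, 0]], [0, [0, -0.8, -0.7], [0.38, 0, 0]], [0, [0, -0.8, -0.7], [0.38, 0, 0]], [0, [0, -0.8, -0.7], [0.38, 0, 0]]], force=60)

```text
time: 1.03
eef_pos: [0.3367, 0.4001, 0.2313]
tcp_rot: [-0.259, 0.658, 0.259, 0.658]
contact_force: [-0.1, 0.7, 0.1]
opening: 0.002
```

```bash
python3 -c "
from h import *
to([.510,.164,.231]);to([.510,.164,.07])"
```

```text
shift [ 7.000e-04 -9.695e-01 -1.137e-01] turn [ 3.774e-01 -0.000e+00 -2.000e-04] | 1.0333 pos [0.3367 0.4001 0.2313] F [-0.14  0.67 -0.04] op 0.002
shift [ 0.5374 -0.9697 -0.1138] turn [ 3.774e-01 -0.000e+00 -2.000e-04] | 1.0333 pos [0.3367 0.4001 0.2313] F [-0.14  0.67 -0.04] op 0.002
```

Emit:
play_rows(rows=[[0, [0, -0.97, -0.114], [0.3775, 0, 0]], [0, [0, -0.97, -0.114], [0.3775, 0, 0]], [0, [0, -0.97, -0.114], [0.3775, 0, 0]], [0, [0, -0.97, -0.114], [0.3775, 0, 0]], [0, [0, -0.97, -0.114], [0.3775, 0, 0]], [0, [0, -0.97, -0.114], [0.3775, 0, 0]], [0, [0, -0.97, -0.114], [0.3775, 0, 0]], [0, [0.53, -0.97, -0.114], [0.3775, 0, 0]], [0, [0.53, -0.97, -0.114], [0.3775, 0, 0]], [0, [0.53, -0.97, -0.114], [0.3775, 0, 0]]])

```text
time: 1.87
eef_pos: [0.511, 0.1662, 0.1058]
tcp_rot: [-0.056, 0.704, 0.057, 0.706]
contact_force: [1.5, 0.3, -0.1]
opening: -0.001
```

Emit:
play_rows(rows=[[0, [0, 0, 0], [0, 0, 0]], [0, [0, 0, 0], [0, 0, 0]]])

```text
time: 2.03
eef_pos: [0.5077, 0.1665, 0.104]
tcp_rot: [-0.057, 0.707, 0.057, 0.702]
contact_force: [0.3, 0.2, 1.2]
opening: 0.003
```

```bash
python3 -c "
from h import *
to([.510,.164,.07])"
```

```text
shift [ 0.1133 -0.0094  0.0072] turn [ 0.0029 -0.0043 -0.0003] | 2.0333 pos [0.5077 0.1665 0.104 ] F [-1.22  0.16  0.38] op 0.003
```

Emit:
play_rows(rows=[[0, [0.12, 0, 0.007], [0, 0, 0]], [0, [0.12, -0.04, 0.007], [0, 0, 0]], [0, [0.12, -0.08, 0.007], [0, 0, 0]], [0, [0.12, -0.11, 0.007], [0, 0, 0]], [0, [0.12, -0.14, 0.007], [0, 0, 0]], [0, [0.12, -0.17, 0.007], [0, 0, 0]], [0, [0.12, -0.2, 0.007], [0, 0, 0]], [0, [0.12, -0.22, 0.007], [0, 0, 0]], [0, [0.12, -0.24, 0.007], [0, 0, 0]], [0, [0.12, -0.25, 0.007], [0, 0, 0]]])

```text
time: 2.87
eef_pos: [0.5262, 0.0918, 0.0736]
tcp_rot: [-0.056, 0.703, 0.056, 0.707]
contact_force: [0.6, 6.2, 4.2]
opening: 0.003
```

Emit:
play_rows(rows=[[0, [0, -0.01, 0], [0, 0, 0]], [0, [0, -0.02, 0], [0, 0, 0]], [0, [0, -0.03, 0], [0, 0, 0]], [0, [0, -0.03, 0], [0, 0, 0]]])

```text
time: 3.2
eef_pos: [0.5274, 0.0828, 0.0731]
tcp_rot: [-0.056, 0.703, 0.056, 0.707]
contact_force: [0.2, 3.0, 1.5]
opening: -0.0
```

```bash
python3 -c "
from h import *
to([.510,.164,.07])
c=grab('top','top2.png')"
```

```text
shift [ 0.0102  0.2765 -0.0144] turn [0.0016 0.0034 0.0003] | 3.2 pos [0.5274 0.0828 0.0731] F [-1.46  2.91  0.69] op -0.0
```

Emit:
play_rows(rows=[[0, [0, -0.01, 0], [0, 0, 0]], [0, [0, -0.02, 0], [0, 0, 0]], [0, [0, -0.03, 0], [0, 0, 0]], [0, [0, -0.035, 0], [0, 0, 0]], [0, [0, -0.035, 0], [0, 0, 0]]])

```text
time: 3.67
eef_pos: [0.5279, 0.0727, 0.0714]
tcp_rot: [-0.056, 0.704, 0.056, 0.706]
contact_force: [0.8, 3.1, 1.9]
opening: -0.004
```

Emit:
play_rows(rows=[[0, [0, -0.01, 0], [0, 0, 0]], [0, [0, -0.015, 0], [0, 0, 0]], [0, [0, -0.015, 0], [0, 0, 0]]])

```text
time: 3.92
eef_pos: [0.5285, 0.0682, 0.0712]
tcp_rot: [-0.057, 0.704, 0.056, 0.705]
contact_force: [0.5, 3.9, 4.1]
opening: -0.0
```

Emit:
play_rows(rows=[[0, [0, -0.01, 0], [0, 0, 0]], [0, [0, -0.02, 0], [0, 0, 0]], [0, [0, -0.03, 0], [0, 0, 0]], [0, [0, -0.035, 0], [0, 0, 0]], [0, [0, -0.035, 0], [0, 0, 0]]])

```text
time: 4.33
eef_pos: [0.5293, 0.063, 0.0713]
tcp_rot: [-0.052, 0.705, 0.059, 0.705]
contact_force: [-1.5, 22.7, 8.9]
opening: -0.0
```

```bash
python3 -c "
from h import *
to([.510,.164,.07])
c=grab('top','top3.png')
a=c['color'][160:260,235:365,::-1]
cv2.imwrite('pics/c3.png',cv2.resize(a,None,fx=6,fy=6,interpolation=cv2.INTER_CUBIC))"
```

```text
shift [ 0.008   0.3426 -0.011 ] turn [-0.0001  0.0011 -0.0068] | 4.3333 pos [0.5293 0.063  0.0713] F [-8.88 22.63  2.04] op -0.0
```

View pics/c3.png

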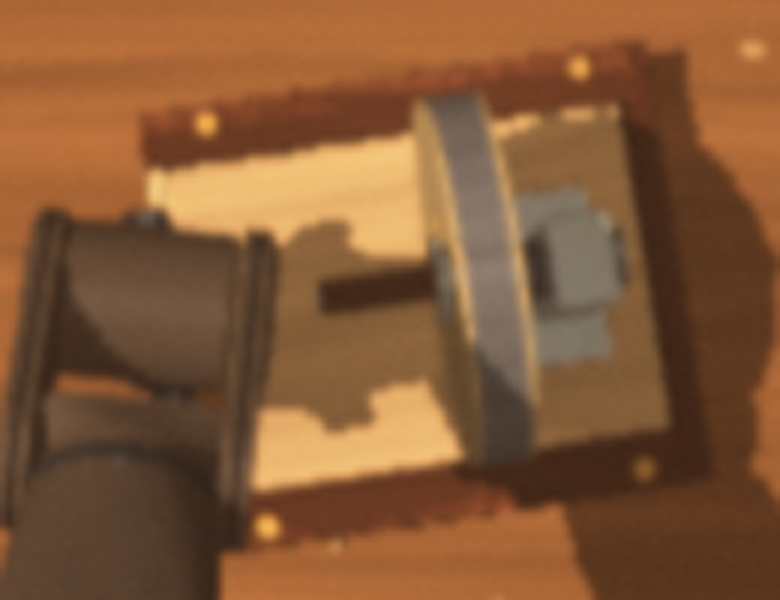

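```bash
python3 -c "
from h import *
c=grab('top');s=grab('scene','scene2.png')
f=lambda L:np.array(L)/6.+[235,160]
w=onz(c,f([(453,100),(508,462)]),.142);print(w,w.mean(0));t=onz(c,f([(321,297)]),.217);print('tip',t)
A=w.mean(0);print('crank rel',(t-A)@hx,(t-A)@hy)
p=np.array([.5293,.063,0]);print('axle from push',p-.17*hy)
to([.510,.164,.07])
A[:2]=(p-.17*hy)[:2]; print(proj(s,[A+.075*Z+.086*hy,A]))
print('tip est axle',t-.086*hy)
cv2.imwrite('pics/c4.png',cv2.resize(s['color'][150:300,180:350,::-1],None,fx=4,fy=4,interpolation=cv2.INTER_CUBIC))
"
```

```text
[[ 0.65209145 -0.09553552  0.142     ]
 [ 0.45681237 -0.12582686  0.142     ]] [ 0.55445191 -0.11068119  0.142     ]
tip [[ 0.5395672  -0.02321917  0.217     ]]
crank rel [-0.00102645] [0.08871362]
axle from push [ 0.55588049 -0.10490914  0.        ]
shift [ 0.0076  0.3427 -0.0106] turn [ 0.0005  0.0011 -0.0062] | 4.4833 pos [0.5293 0.0629 0.0713] F [-7.06 22.13  1.39] op 0.003
[[268.58493838 193.0075122 ]
 [251.36846459 232.286564  ]]
tip est axle [[ 0.5530138  -0.10816144  0.217     ]]
```

View pics/c4.png

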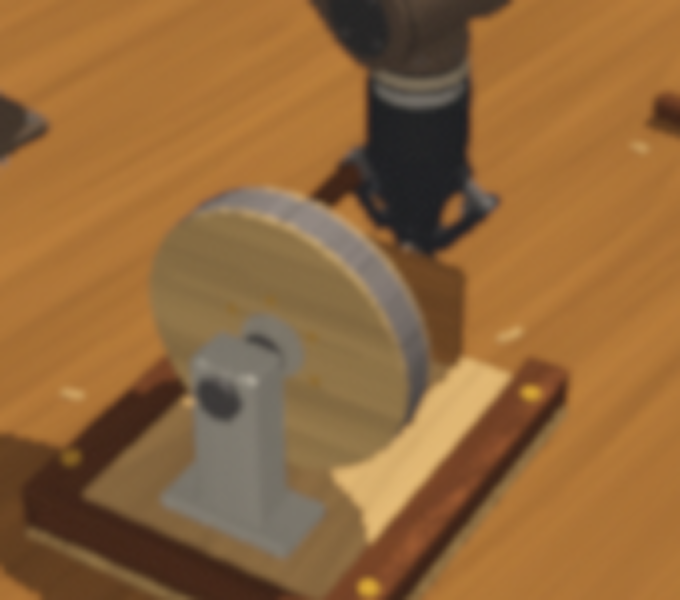

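Emit:
play_rows(rows=[[0, [0, 0.1, 0], [0, 0, 0]], [0, [0, 0.15, 0], [0, 0, 0]], [0, [-0.2, 0.15, 0], [0, 0, 0]], [50, [-0.7, 0.15, 0], [0, 0, 0]], [100, [-0.7, 0.15, 0], [0, 0, 0]], [100, [-0.7, 0.15, 0], [0, 0, 0]], [100, [-0.7, 0.15, 0], [0, 0, 0]], [100, [-0.7, 0.15, 0], [0, 0, 0]], [100, [-0.7, 0.15, 0], [0, 0, 0]], [100, [-0.7, 0.15, 0], [0, 0, 0]]])

```text
time: 5.32
eef_pos: [0.5216, 0.1016, 0.2792]
tcp_rot: [-0.057, 0.706, 0.056, 0.704]
contact_force: [-0.9, 0.6, -1.0]
opening: 0.969
```

```bash
python3 -c "
from h import *
to([.5442,-.0423,.27])
c=grab('top','top4.png')
a=c['color'][160:260,235:365,::-1]
cv2.imwrite('pics/c5.png',cv2.resize(a,None,fx=6,fy=6,interpolation=cv2.INTER_CUBIC))"
```

```text
shift [ 0.0313 -0.4853 -0.0018] turn [ 0.0017 -0.0013  0.0008] | 5.3167 pos [0.5216 0.1016 0.2792] F [ 1.    0.68 -0.76] op 0.969
```

View pics/c5.png

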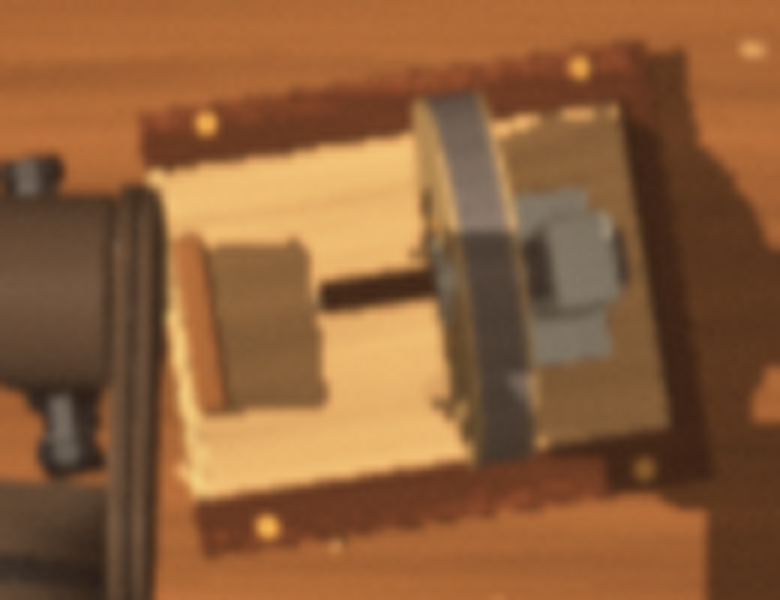

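Emit:
play_rows(rows=[[70, [0, -0.485, 0], [0, 0, 0]], [70, [0, -0.485, 0], [0, 0, 0]], [70, [0, -0.485, 0], [0, 0, 0]], [70, [0, -0.485, 0], [0, 0, 0]], [70, [0, -0.485, 0], [0, 0, 0]], [70, [0.1, -0.485, 0], [0, 0, 0]], [70, [0.18, -0.485, 0], [0, 0, 0]], [70, [0.25, -0.485, 0], [0, 0, 0]], [70, [0.27, -0.485, 0], [0, 0, 0]], [70, [0.27, -0.485, 0], [0, 0, 0]]])

```text
time: 6.2
eef_pos: [0.5429, -0.0403, 0.1951]
tcp_rot: [-0.056, 0.708, 0.058, 0.702]
contact_force: [0.5, 0.4, 0.1]
opening: 0.698
```

```bash
python3 -c "
from h import *
to([.5442,-.0423,.198])"
```

```text
shift [-0.0099 -0.0074  0.0031] turn [ 0.0023 -0.005  -0.0021] | 6.2 pos [ 0.5429 -0.0403  0.1951] F [-0.05  0.37  0.52] op 0.698
```

Now close on the crank.

Emit:
play_rows(rows=[[0, [-0.01, -0.007, 0.003], [0, 0, 0]], [0, [-0.01, -0.007, 0.003], [0, 0, 0]], [0, [-0.01, -0.007, 0.003], [0, 0, 0]], [0, [-0.01, -0.007, 0.003], [0, 0, 0]], [0, [-0.01, -0.007, 0.003], [0, 0, 0]], [0, [-0.01, -0.007, 0.003], [0, 0, 0]], [0, [-0.01, -0.007, 0.003], [0, 0, 0]], [0, [-0.01, -0.007, 0.003], [0, 0, 0]]], force=60)

```text
time: 6.87
eef_pos: [0.5458, -0.0438, 0.204]
tcp_rot: [-0.057, 0.706, 0.056, 0.704]
contact_force: [-5.5, -1.7, 3.7]
opening: 0.19
```

```bash
python3 -c "
from h import *
to([.5442,-.0423,.198])"
```

```text
shift [ 0.0199  0.0057 -0.0043] turn [ 0.0023 -0.0017  0.0008] | 6.8667 pos [ 0.5458 -0.0438  0.204 ] F [-3.74 -0.76 -5.73] op 0.19
```

```bash
cat >> h.py <<'E'
def avg(n=6):
    P=[];F=[]
    for i in range(n):
        cams.read_camera('top');s=ctrl.get_state();P.append(s['eef_pos']);F.append(RT.T@s['contact_force'])
    P=np.array(P);F=np.array(F);print('t',s['time'],'P',P.mean(0).round(4),P.std(0).round(4),'F(down,hy,hx)',F.mean(0).round(2),F.std(0).round(2),'op',round(s['opening'],3))
    return P.mean(0),F.mean(0)
E
python3 - <<'E'
from h import *
avg()
for k in range(12):
    t0=k*30; t=np.radians(t0+np.arange(5,31,5)); t0=np.radians(t0)
    print(k*30,np.c_[.25*(np.cos(t0)-np.cos(t)),.25*(np.sin(t)-np.sin(t0))].round(3).tolist())
E
```

```text
t 7.1667 P [ 0.5458 -0.0438  0.204 ] [0. 0. 0.] F(down,hy,hx) [-2.73 -0.32 -5.2 ] [0.44 0.46 0.63] op 0.189
0 [[0.001, 0.022], [0.004, 0.043], [0.009, 0.065], [0.015, 0.086], [0.023, 0.106], [0.033, 0.125]]
30 [[0.012, 0.018], [0.025, 0.036], [0.04, 0.052], [0.056, 0.067], [0.073, 0.08], [0.092, 0.092]]
60 [[0.019, 0.01], [0.039, 0.018], [0.06, 0.025], [0.082, 0.03], [0.103, 0.033], [0.125, 0.033]]
90 [[0.022, -0.001], [0.043, -0.004], [0.065, -0.009], [0.086, -0.015], [0.106, -0.023], [0.125, -0.033]]
120 [[0.018, -0.012], [0.036, -0.025], [0.052, -0.04], [0.067, -0.056], [0.08, -0.073], [0.092, -0.092]]
150 [[0.01, -0.019], [0.018, -0.039], [0.025, -0.06], [0.03, -0.082], [0.033, -0.103], [0.033, -0.125]]
180 [[-0.001, -0.022], [-0.004, -0.043], [-0.009, -0.065], [-0.015, -0.086], [-0.023, -0.106], [-0.033, -0.125]]
210 [[-0.012, -0.018], [-0.025, -0.036], [-0.04, -0.052], [-0.056, -0.067], [-0.073, -0.08], [-0.092, -0.092]]
240 [[-0.019, -0.01], [-0.039, -0.018], [-0.06, -0.025], [-0.082, -0.03], [-0.103, -0.033], [-0.125, -0.033]]
270 [[-0.022, 0.001], [-0.043, 0.004], [-0.065, 0.009], [-0.086, 0.015], [-0.106, 0.023], [-0.125, 0.033]]
300 [[-0.018, 0.012], [-0.036, 0.025], [-0.052, 0.04], [-0.067, 0.056], [-0.08, 0.073], [-0.092, 0.092]]
330 [[-0.01, 0.019], [-0.018, 0.039], [-0.025, 0.06], [-0.03, 0.082], [-0.033, 0.103], [-0.033, 0.125]]
```

Emit:
play_rows(rows=[[0, [0.001, 0, 0.022], [0, 0, 0]], [0, [0.004, 0, 0.043], [0, 0, 0]], [0, [0.009, 0, 0.065], [0, 0, 0]], [0, [0.015, 0, 0.086], [0, 0, 0]], [0, [0.023, 0, 0.106], [0, 0, 0]], [0, [0.033, 0, 0.125], [0, 0, 0]]])

```text
time: 7.67
eef_pos: [0.5827, -0.0378, 0.1943]
tcp_rot: [-0.057, 0.706, 0.056, 0.703]
contact_force: [-7.7, -0.4, 5.5]
opening: 0.19
```

Emit:
play_rows(rows=[[0, [0.012, 0, 0.018], [0, 0, 0]], [0, [0.025, 0, 0.036], [0, 0, 0]], [0, [0.04, 0, 0.052], [0, 0, 0]], [0, [0.056, 0, 0.067], [0, 0, 0]], [0, [0.073, 0, 0.08], [0, 0, 0]], [0, [0.092, 0, 0.092], [0, 0, 0]]])

```text
time: 8.17
eef_pos: [0.6103, -0.0333, 0.1668]
tcp_rot: [-0.057, 0.706, 0.056, 0.704]
contact_force: [-6.7, -1.7, 5.4]
opening: 0.187
```

```bash
python3 -c "
from h import *
to([.5458,-.0438,.204])
avg()"
```

```text
shift [-0.1234 -0.0003 -0.2182] turn [ 0.0024 -0.0018  0.0006] | 8.1667 pos [ 0.6103 -0.0333  0.1668] F [-5.41 -0.63 -6.85] op 0.187
t 8.4667 P [ 0.6109 -0.0332  0.1656] [0. 0. 0.] F(down,hy,hx) [-1.51 -0.58 -2.83] [0.83 0.43 0.46] op 0.184
```

Emit:
play_rows(rows=[[0, [0.019, 0, 0.01], [0, 0, 0]], [0, [0.039, 0, 0.018], [0, 0, 0]], [0, [0.06, 0, 0.025], [0, 0, 0]], [0, [0.082, 0, 0.03], [0, 0, 0]], [0, [0.103, 0, 0.033], [0, 0, 0]], [0, [0.125, 0, 0.033], [0, 0, 0]]])

```text
time: 8.97
eef_pos: [0.6204, -0.0316, 0.1284]
tcp_rot: [-0.057, 0.705, 0.056, 0.704]
contact_force: [-6.1, -1.0, 5.4]
opening: 0.19
```

Emit:
play_rows(rows=[[0, [0.022, 0, -0.001], [0, 0, 0]], [0, [0.043, 0, -0.004], [0, 0, 0]], [0, [0.065, 0, -0.009], [0, 0, 0]], [0, [0.086, 0, -0.015], [0, 0, 0]], [0, [0.106, 0, -0.023], [0, 0, 0]], [0, [0.125, 0, -0.033], [0, 0, 0]]])

```text
time: 9.47
eef_pos: [0.6104, -0.0332, 0.0913]
tcp_rot: [-0.057, 0.706, 0.056, 0.704]
contact_force: [-6.8, -0.9, 8.9]
opening: 0.184
```

Emit:
play_rows(rows=[[0, [0.018, 0, -0.012], [0, 0, 0]], [0, [0.036, 0, -0.025], [0, 0, 0]], [0, [0.052, 0, -0.04], [0, 0, 0]], [0, [0.067, 0, -0.056], [0, 0, 0]], [0, [0.08, 0, -0.073], [0, 0, 0]], [0, [0.092, 0, -0.092], [0, 0, 0]]])

```text
time: 9.97
eef_pos: [0.5854, -0.0374, 0.0652]
tcp_rot: [-0.057, 0.703, 0.056, 0.706]
contact_force: [-3.6, 0.7, 10.7]
opening: 0.187
```

Emit:
play_rows(rows=[[0, [0.01, 0, -0.019], [0, 0, 0]], [0, [0.018, 0, -0.039], [0, 0, 0]], [0, [0.025, 0, -0.06], [0, 0, 0]], [0, [0.03, 0, -0.082], [0, 0, 0]], [0, [0.033, 0, -0.103], [0, 0, 0]], [0, [0.033, 0, -0.125], [0, 0, 0]]])

```text
time: 10.47
eef_pos: [0.5487, -0.0433, 0.054]
tcp_rot: [-0.057, 0.703, 0.056, 0.707]
contact_force: [2.3, 0.7, 4.6]
opening: 0.183
```

```bash
python3 -c "
from h import *
avg(3)"
```

```text
t 10.6167 P [ 0.5473 -0.0435  0.0539] [0. 0. 0.] F(down,hy,hx) [-6.53  0.62 -1.52] [1.06 0.36 0.74] op 0.186
```

Emit:
play_rows(rows=[[0, [-0.001, 0, -0.022], [0, 0, 0]], [0, [-0.004, 0, -0.043], [0, 0, 0]], [0, [-0.009, 0, -0.065], [0, 0, 0]], [0, [-0.015, 0, -0.086], [0, 0, 0]], [0, [-0.023, 0, -0.106], [0, 0, 0]], [0, [-0.033, 0, -0.125], [0, 0, 0]]])

```text
time: 11.12
eef_pos: [0.5105, -0.0495, 0.0633]
tcp_rot: [-0.057, 0.703, 0.056, 0.706]
contact_force: [5.5, 1.8, 5.4]
opening: 0.186
```

Emit:
play_rows(rows=[[0, [-0.012, 0, -0.018], [0, 0, 0]], [0, [-0.025, 0, -0.036], [0, 0, 0]], [0, [-0.04, 0, -0.052], [0, 0, 0]], [0, [-0.056, 0, -0.067], [0, 0, 0]], [0, [-0.073, 0, -0.08], [0, 0, 0]], [0, [-0.092, 0, -0.092], [0, 0, 0]]])

```text
time: 11.62
eef_pos: [0.4829, -0.054, 0.0901]
tcp_rot: [-0.057, 0.704, 0.056, 0.706]
contact_force: [7.2, 0.3, 0.3]
opening: 0.183
```

Emit:
play_rows(rows=[[0, [-0.019, 0, -0.01], [0, 0, 0]], [0, [-0.039, 0, -0.018], [0, 0, 0]], [0, [-0.06, 0, -0.025], [0, 0, 0]], [0, [-0.082, 0, -0.03], [0, 0, 0]], [0, [-0.103, 0, -0.033], [0, 0, 0]], [0, [-0.125, 0, -0.033], [0, 0, 0]]])

```text
time: 12.12
eef_pos: [0.4722, -0.0557, 0.1263]
tcp_rot: [-0.057, 0.704, 0.056, 0.705]
contact_force: [7.2, -1.9, -5.0]
opening: 0.19
```

Emit:
play_rows(rows=[[0, [-0.022, 0, 0.001], [0, 0, 0]], [0, [-0.043, 0, 0.004], [0, 0, 0]], [0, [-0.065, 0, 0.009], [0, 0, 0]], [0, [-0.086, 0, 0.015], [0, 0, 0]], [0, [-0.106, 0, 0.023], [0, 0, 0]], [0, [-0.125, 0, 0.033], [0, 0, 0]]])

```text
time: 12.62
eef_pos: [0.4793, -0.0544, 0.1613]
tcp_rot: [-0.057, 0.707, 0.056, 0.702]
contact_force: [1.9, -5.0, -9.0]
opening: 0.185
```

Emit:
play_rows(rows=[[0, [-0.018, 0, 0.012], [0, 0, 0]], [0, [-0.036, 0, 0.025], [0, 0, 0]], [0, [-0.052, 0, 0.04], [0, 0, 0]], [0, [-0.067, 0, 0.056], [0, 0, 0]], [0, [-0.08, 0, 0.073], [0, 0, 0]], [0, [-0.092, 0, 0.092], [0, 0, 0]]])

```text
time: 13.12
eef_pos: [0.5017, -0.0505, 0.1889]
tcp_rot: [-0.057, 0.713, 0.057, 0.696]
contact_force: [-15.8, -5.6, 8.6]
opening: 0.189
```

Emit:
play_rows(rows=[[0, [-0.01, 0, 0.019], [0, 0, 0]], [0, [-0.018, 0, 0.039], [0, 0, 0]], [0, [-0.025, 0, 0.06], [0, 0, 0]], [0, [-0.03, 0, 0.082], [0, 0, 0]], [0, [-0.033, 0, 0.103], [0, 0, 0]], [0, [-0.033, 0, 0.125], [0, 0, 0]]])

```text
time: 13.62
eef_pos: [0.5431, -0.0439, 0.2038]
tcp_rot: [-0.057, 0.709, 0.057, 0.701]
contact_force: [-9.3, -0.7, 15.0]
opening: 0.183
```

```bash
cat > fit.py <<'E'
from h import *
D=np.array([[.5827,-.0378,.1943,-7.7,-.4,5.5],[.6103,-.0333,.1668,-6.7,-1.7,5.4],[.6204,-.0316,.1284,-6.1,-1,5.4],[.6104,-.0332,.0913,-6.8,-.9,8.9],[.5854,-.0374,.0652,-3.6,.7,10.7],[.5487,-.0433,.054,2.3,.7,4.6],[.5105,-.0495,.0633,5.5,1.8,5.4],[.4829,-.054,.0901,7.2,.3,.3],[.4722,-.0557,.1263,7.2,-1.9,-5],[.4793,-.0544,.1613,1.9,-5,-9],[.5017,-.0505,.1889,-15.8,-5.6,8.6],[.5431,-.0439,.2038,-9.3,-.7,15]])
u=D[:,:3]@hx;z=D[:,2]
# circle centre
M=np.c_[2*u,2*z,np.ones(len(u))];s=np.linalg.lstsq(M,u*u+z*z,rcond=None)[0];r=np.sqrt(s[2]+s[0]**2+s[1]**2);print('centre',s[:2],'r',r,np.hypot(u-s[0],z-s[1]).round(4))
th=np.arctan2(u-s[0],z-s[1]);fx=D[:,3:]@hx;fz=D[:,5]
T=-(np.cos(th)*fx-np.sin(th)*fz)*.075
Fr=np.sin(th)*fx+np.cos(th)*fz
print(np.c_[np.degrees(th),T,Fr].round(2))
for idx in (np.arange(12),np.array([0,1,2,3,4,5,6,7,8])):
    X=np.c_[np.ones(len(idx)),np.cos(th[idx]),np.sin(th[idx])]
    p=np.linalg.lstsq(X,T[idx],rcond=None)[0];print(p,np.hypot(*p[1:]),(X@p-T[idx]).round(2))
    # resist torque = f - g*sin(th+phi): slug at angle th+phi from top (positive toward +x) ; gravity torque about +y = +g sin
    phi=np.arctan2(-p[1],-p[2]);print('phi deg',np.degrees(phi),'bottom wheel angle',np.degrees(np.pi-phi)%360)
E
python3 fit.py; python3 -c "
from h import *
avg(4);print(ctrl.get_state()['qpos'])"
```

```text
centre [0.53273712 0.12894689] r 0.07505028993397218 [0.075  0.0751 0.0751 0.0751 0.0751 0.075  0.075  0.0751 0.0751 0.0752
 0.075  0.0749]
[[  29.44    0.7     1.02]
 [  59.73    0.61   -3.22]
 [  90.42    0.4    -6.22]
 [ 120.09    0.32  -10.4 ]
 [ 148.14    0.2   -10.91]
 [ 178.13    0.19   -4.52]
 [-151.09    0.18   -7.49]
 [-121.17    0.26   -6.28]
 [ -92.02    0.39   -6.63]
 [ -64.5     0.57   -4.86]
 [ -36.95    0.6    16.78]
 [  -2.43    0.65   15.38]]
[0.42768314 0.26417962 0.01957294] 0.2649037042600277 [-0.04 -0.03  0.04 -0.01  0.01 -0.03  0.01  0.02  0.01 -0.05  0.03  0.04]
phi deg -94.23727538793096 bottom wheel angle 274.23727538793094
[0.43309364 0.27752823 0.02122151] 0.2783384075528489 [-0.02 -0.02  0.05 -0.01  0.   -0.03  0.    0.01  0.01]
phi deg -94.37267811410742 bottom wheel angle 274.3726781141074
t 13.8167 P [ 0.5447 -0.0436  0.2038] [0. 0. 0.] F(down,hy,hx) [-12.76   1.01  -5.8 ] [1.01 0.04 0.66] op 0.185
[-0.26464955  0.03089633  1.91698727 -0.00242686  1.19881207 -0.42428326]
```

The torque fit is clean: friction about 0.43 N m, slug about 0.265 N m, heavy side straight down at wheel angle ≈ 274° (−86°). Next I'll sweep the other way over half a turn as a cross-check.

Emit:
play_rows(rows=[[0, [0.001, 0, -0.022], [0, 0, 0]], [0, [0.004, 0, -0.043], [0, 0, 0]], [0, [0.009, 0, -0.065], [0, 0, 0]], [0, [0.015, 0, -0.086], [0, 0, 0]], [0, [0.023, 0, -0.106], [0, 0, 0]], [0, [0.033, 0, -0.125], [0, 0, 0]]])

```text
time: 14.32
eef_pos: [0.5083, -0.0495, 0.1933]
tcp_rot: [-0.057, 0.706, 0.056, 0.704]
contact_force: [-0.6, 0.0, 6.6]
opening: 0.186
```

Emit:
play_rows(rows=[[0, [0.012, 0, -0.018], [0, 0, 0]], [0, [0.025, 0, -0.036], [0, 0, 0]], [0, [0.04, 0, -0.052], [0, 0, 0]], [0, [0.056, 0, -0.067], [0, 0, 0]], [0, [0.073, 0, -0.08], [0, 0, 0]], [0, [0.092, 0, -0.092], [0, 0, 0]]])

```text
time: 14.82
eef_pos: [0.4809, -0.054, 0.1644]
tcp_rot: [-0.057, 0.706, 0.056, 0.704]
contact_force: [-0.6, -0.4, 4.7]
opening: 0.18
```

Emit:
play_rows(rows=[[0, [0.019, 0, -0.01], [0, 0, 0]], [0, [0.039, 0, -0.018], [0, 0, 0]], [0, [0.06, 0, -0.025], [0, 0, 0]], [0, [0.082, 0, -0.03], [0, 0, 0]], [0, [0.103, 0, -0.033], [0, 0, 0]], [0, [0.125, 0, -0.033], [0, 0, 0]]])

```text
time: 15.32
eef_pos: [0.4722, -0.0554, 0.1269]
tcp_rot: [-0.057, 0.705, 0.056, 0.705]
contact_force: [1.4, -0.9, 5.7]
opening: 0.188
```

Emit:
play_rows(rows=[[0, [0.022, 0, 0.001], [0, 0, 0]], [0, [0.043, 0, 0.004], [0, 0, 0]], [0, [0.065, 0, 0.009], [0, 0, 0]], [0, [0.086, 0, 0.015], [0, 0, 0]], [0, [0.106, 0, 0.023], [0, 0, 0]], [0, [0.125, 0, 0.033], [0, 0, 0]]])

```text
time: 15.82
eef_pos: [0.4828, -0.0537, 0.0901]
tcp_rot: [-0.057, 0.704, 0.056, 0.705]
contact_force: [0.9, -0.1, 9.7]
opening: 0.184
```

Emit:
play_rows(rows=[[0, [0.018, 0, 0.012], [0, 0, 0]], [0, [0.036, 0, 0.025], [0, 0, 0]], [0, [0.052, 0, 0.04], [0, 0, 0]], [0, [0.067, 0, 0.056], [0, 0, 0]], [0, [0.08, 0, 0.073], [0, 0, 0]], [0, [0.092, 0, 0.092], [0, 0, 0]]])

```text
time: 16.32
eef_pos: [0.5102, -0.0493, 0.0633]
tcp_rot: [-0.057, 0.705, 0.057, 0.705]
contact_force: [-2.2, 1.0, 14.8]
opening: 0.187
```

Emit:
play_rows(rows=[[0, [0.01, 0, 0.019], [0, 0, 0]], [0, [0.018, 0, 0.039], [0, 0, 0]], [0, [0.025, 0, 0.06], [0, 0, 0]], [0, [0.03, 0, 0.082], [0, 0, 0]], [0, [0.033, 0, 0.103], [0, 0, 0]], [0, [0.033, 0, 0.125], [0, 0, 0]]])

```text
time: 16.82
eef_pos: [0.5456, -0.0435, 0.0538]
tcp_rot: [-0.057, 0.707, 0.057, 0.703]
contact_force: [-8.7, -1.8, 18.9]
opening: 0.188
```

```bash
cat >> fit.py <<'E'
E=np.array([[.5083,-.0495,.1933,-.6,0,6.6],[.4809,-.054,.1644,-.6,-.4,4.7],[.4722,-.0554,.1269,1.4,-.9,5.7],[.4828,-.0537,.0901,.9,-.1,9.7],[.5102,-.0493,.0633,-2.2,1,14.8],[.5456,-.0435,.0538,-8.7,-1.8,18.9]])
t2=np.arctan2(E[:,:3]@hx-s[0],E[:,2]-s[1]);T2=-(np.cos(t2)*(E[:,3:]@hx)-np.sin(t2)*E[:,5])*.075
print(np.c_[np.degrees(t2),T2].round(2))
def go(a,b,c):
    X=np.r_[np.c_[np.ones(len(a)),np.cos(a),np.sin(a)],np.c_[-np.ones(6),np.cos(t2),np.sin(t2)]];Y=np.r_[b,T2]
    p=np.linalg.lstsq(X,Y,rcond=None)[0];print(c,p,np.degrees(np.pi-np.arctan2(-p[1],-p[2]))%360,(X@p-Y).round(2))
go(th,T,'all')
X=np.c_[-np.ones(6),np.cos(t2),np.sin(t2)];p=np.linalg.lstsq(X,T2,rcond=None)[0];print('rev',p,np.degrees(np.pi-np.arctan2(-p[1],-p[2]))%360)
k=np.arange(5,11);go(th[k],T[k],'fwd 180-330 + rev')
print('half sum',)
E
python3 fit.py|tail -12
```

```text
phi deg -94.37267811410742 bottom wheel angle 274.3726781141074
[[ -30.84   -0.22]
 [ -61.83   -0.29]
 [ -91.56   -0.42]
 [-121.15   -0.59]
 [-150.91   -0.67]
 [-179.51   -0.68]]
all [0.42514226 0.26483283 0.0153701 ] 273.32154818150804 [-0.04 -0.04  0.04 -0.01  0.   -0.03  0.01  0.02  0.01 -0.05  0.03  0.04
  0.01 -0.03 -0.02  0.01  0.01 -0.01]
rev [0.42520641 0.26647175 0.00673325] 271.4474501003175
fwd 180-330 + rev [0.42420273 0.26300205 0.01093346] 272.3805156442904 [-0.03  0.01  0.02  0.01 -0.05  0.03  0.01 -0.02 -0.02  0.02  0.01 -0.01]
half sum
```

Both directions agree: 274° forward, 271° in reverse and 273° combined. I'll go to 273°.

Emit:
play_rows(rows=[[0, [-0.001, 0, -0.022], [0, 0, 0]], [0, [-0.004, 0, -0.043], [0, 0, 0]], [0, [-0.009, 0, -0.065], [0, 0, 0]], [0, [-0.015, 0, -0.086], [0, 0, 0]], [0, [-0.023, 0, -0.106], [0, 0, 0]], [0, [-0.033, 0, -0.125], [0, 0, 0]]])

```text
time: 17.32
eef_pos: [0.511, -0.0492, 0.063]
tcp_rot: [-0.057, 0.703, 0.056, 0.707]
contact_force: [4.9, 1.9, 4.7]
opening: 0.189
```

Emit:
play_rows(rows=[[0, [-0.012, 0, -0.018], [0, 0, 0]], [0, [-0.025, 0, -0.036], [0, 0, 0]], [0, [-0.04, 0, -0.052], [0, 0, 0]], [0, [-0.056, 0, -0.067], [0, 0, 0]], [0, [-0.073, 0, -0.08], [0, 0, 0]], [0, [-0.092, 0, -0.092], [0, 0, 0]]])

```text
time: 17.82
eef_pos: [0.4831, -0.0537, 0.0897]
tcp_rot: [-0.057, 0.703, 0.056, 0.706]
contact_force: [6.6, -1.0, -0.4]
opening: 0.183
```

Emit:
play_rows(rows=[[0, [-0.019, 0, -0.01], [0, 0, 0]], [0, [-0.039, 0, -0.018], [0, 0, 0]], [0, [-0.06, 0, -0.025], [0, 0, 0]], [0, [-0.082, 0, -0.03], [0, 0, 0]], [0, [-0.103, 0, -0.033], [0, 0, 0]], [0, [-0.125, 0, -0.033], [0, 0, 0]], [0, [-0.138, 0, -0.033], [0, 0, 0]], [0, [-0.138, 0, -0.033], [0, 0, 0]], [0, [-0.138, 0, -0.033], [0, 0, 0]]])

```text
time: 18.57
eef_pos: [0.4722, -0.0555, 0.1303]
tcp_rot: [-0.057, 0.705, 0.056, 0.705]
contact_force: [3.5, -2.3, -0.7]
opening: 0.184
```

```bash
python3 -c "
from h import *
P,F=avg(10);print(np.degrees(np.arctan2(P@hx-.53274,P[2]-.12895))%360)
c=grab('top','top5.png');s=grab('scene')
a=c['color'][150:270,220:420,::-1]
b=s['color'][150:400,100:350,::-1]
cv2.imwrite('pics/c6.png',np.hstack([cv2.resize(a,(500,300)),cv2.resize(b,(300,300))]))"
```

```text
t 19.0667 P [ 0.4721 -0.0554  0.1303] [0. 0. 0.] F(down,hy,hx) [ 3.29 -3.75  2.96] [0.99 0.5  0.29] op 0.188
271.059744594471
```

View pics/c6.png

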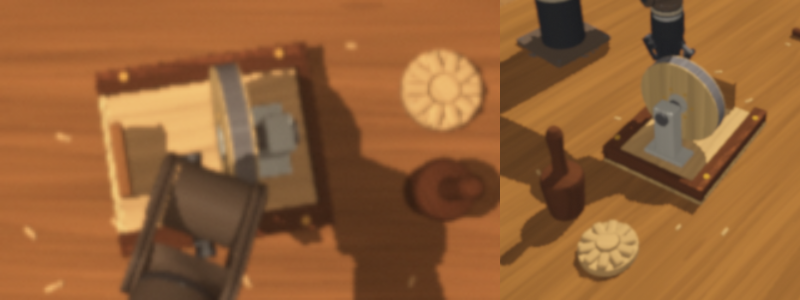

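The gripper holds the crank on the near side at about (205,190) in the crop. The pull is still at its home pixel, (268,214) in the full picture. The mallet and rosette have not moved. The wheel is at 271° against a 273° target, well within 14°.

```bash
python3 -c "
from h import *
ctrl.sign_off();print(ctrl.get_state()['time'])"
```

```text
the job is handed in; nothing more can be done
the job is handed in; nothing more can be done
```

The job is handed in at about 19 s of the 72 s allowed; the system gave no verdict. The tray is home, and the gripper still holds the crank with the wheel's heavy side about 2° from straight down.

- **Tray:** I pushed it with closed fingers until the force rose from about 5 N to 23 N at the stop. In the last picture the pull was still at the same pixel as right after the push.
- **Heavy side:** I turned the wheel one full turn forward and half a turn back with the crank gripped. The fit gave 0.43 N m of friction and 0.265 N m from the slug. The heavy side is straight down at a wheel angle of 274° from the forward sweep, 271° from the reverse and 273° combined.
- **Final state:** The wheel stood still at 271°, gripped with a 60 N command. The mallet and rosette looked unmoved. I did not look at the gouge again, but no part of the path went near it.
- **One oddity:** At about 300–360° on the forward turn the wrist tilted by about 1.4° and the radial force rose to about 16 N. I didn't find the cause. It did not recur on the reverse sweep, and fitting without those points left the result unchanged.

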